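# Snap in a specimen mount and tug-check it

### The arm

A 6-joint arm with a two-finger parallel gripper is mounted at the origin on the work surface. World frame = base frame: x ahead of the robot, y to its left, z up, the work surface at z = 0. Lengths are in m, angles in degrees, forces in N, time in s.
With the tool pointing down it reaches from about 0.4 to 0.825 m from the base axis. Payload 7 kg.
Tool frame: the origin (TCP) lies at the very end of the fingers, on their centre line; the grasp point (between the pads) lies 19 mm behind it (ctrl.tcp_to_grasp is the distance from the TCP to the grasp point, in m); z points along the fingers, x is the direction in which the jaws open and shut, and the axes are right-handed (so a half turn about z gives the same grasp; the last joint's range is limited). The gripper opens to 88 mm and grips with 3 to 60 N. Pads are 19 mm wide; open, the fingers measure 130 mm over their backs; the gripper's body (78 mm by 193 mm) begins 47 mm behind the grasp point.
Start: joints at [-59.41, 20.546, 0.682, 0, -70.136, -16.507], TCP at [0.164, -0.655, 0.227] pointing down, gripper open.
Joint ranges: [-176.03, 176.03], [-82.01, 121.73], [-58.28, 71.71], [-173.87, 95.51], [-174.79, -0.11], [-173.66, 173.66]. Speed limits (degrees/s): [136.94, 136.94, 172.46, 180, 180, 180].

### API

Orientations are given as [roll, pitch, yaw] about the fixed x, y, z axes, in that order (R = Rz(yaw) Ry(pitch) Rx(roll)).
In Python, from plant import sensors, vision, ticket, ctrl gives the robot as it stands. The module is installed in compiled form; this text tells all that it offers.
- The arm moves only by the tool drive_tool, never from a script. Its argument "moves" is a list of rows, each a list of 6 numbers: the shift along the tool's x, y, z in units of 0.15 m (1.0 is 0.15 m), then the turn, a rotation vector about the tool's x, y, z in units of 60 degrees (1.0 is 60 degrees). In form: [[dx, dy, dz, rx, ry, rz], ...]. A call has 1 to 8 rows; each row is the pose to reach, as a shift and turn from the pose measured when the call began, along the tool's axes at that moment; what a row does not reach only later rows make up. A row lasts 1/10 s, in which the tool goes at most 50 mm and 8.59 degrees, less where a joint would pass 70% of its speed; a pose out of reach is approached as far as the arm can. A call with a number of a shift or a turn outside -1 to 1 is refused whole. A call with a gripper value outside its range is refused whole. "fingers" is the opening, from -1 (shut) to 1 (fully open), set as the call begins (left out, the last holds). The fingers move at their own pace and stop on an object; the grip force is fixed at half the most. Time passes only in rows, so rows that repeat a pose let the fingers close. It gives the time, the measured TCP pose, the force and the opening at its end, in the units of the state.
- sensors.get_obs(): the state, without advancing time (a new reading comes with each control period).
- vision.snapshot(name): name is "scene" or "top" or "wrist"; returns a dict with "pixels" (400x640x3 uint8, red, green, blue), "fx", "fy", "cx", "cy" (pixels), "R" (3x3) and "t" (3): a world point X has camera coordinates R X + t. Camera axes: x right, y down, z forward; pixel columns grow to the right and rows downward; lengths in m; the calibration is good to about 2 mm. A picture is of the moment at which its call begins. There is no depth.
- ticket.close_job(): hands the job in, once; it reports no verdict.
The state is a dict: "clock": time; "joint_pos": joint angles; "qvel": joint speeds; "tau": joint torques, N m; "tool_pos": TCP position; "orientation": TCP orientation; "force": force on the tool from outside, world axes, zero at the start; "moment": the same for the moment, N m; "opening": finger opening in m.
Only numpy, scipy, OpenCV 4.12 (cv2) and the standard library are available. Lean on these libraries where they do the work, as an engineer would, in place of code of your own. Each camera call takes 0.05 s, during which the arm holds its last target.

### The job

Take the tall round specimen mount out of the rack, push it down into the sprung receptacle of the pull-check stand until it snaps fully home, then tug it straight up with about 12 N for about a second to prove that the snap holds. Let it settle back down seated and let go; never load the receptacle with more than 20 N, pushing or tugging, and leave the other mounts, the jar and the screwdriver as they are.

Things in the scene. Friction and masses are not known exactly. Their poses are not given: they have to be found in the camera images.
- mount (a point): The tall round specimen mount: upright dark resin cylinder, 28 mm in diameter, 38 mm tall, a small flat steel patch on top, on a 20 mm long aluminium foot hidden at first in the rack's hole. The point lies on its axis, 23 mm above the resin's underside and 15 mm below its top, a good height to grip; z is its axis, up. About 0.09 kg.
- foot_tip (a point): Lower tip of the mount's foot, on its axis, 43 mm below mount. The foot is an arrowhead: from the tip (8 mm in diameter) it widens over 10 mm to a barb 20 mm in diameter and 2 mm thick, and above that is a stem 12 mm in diameter and 8 mm long up to the resin.
- seat (a point): Centre of the hole in the receptacle's top face, at the level of that face, z up, 60 mm above the table. Home means that the resin's underside rests on this face: mount is then 23 mm above this point. The receptacle is a plain aluminium block 64 x 64 x 30 mm with a 23 mm hole (3 mm chamfer) right through, floating on springs.
- snap (a point): On the hole's axis at the top of two opposed steel spring pawls in the hole, 2.5 mm below the face. The foot's taper stops on them with the resin about 12 mm above the face; some 10 N of push (6 to 14 N) drives the barb past, and they snap in over it with about 1.5 mm free play. Snapped in it does not give way to a tug; otherwise it lifts out freely.
- stand: Pull-check stand that carries the receptacle: grey foot plate 130 (x) x 110 (y) x 14 mm on the table, origin at the centre of its underside, below the hole. Graduated aluminium plates 34 mm wide stand on it 46 to 50 mm either side of the hole along x, 5 mm lower than the receptacle's top.
- receptacle (a joint): How far the sprung receptacle has been lifted (positive) or pushed down (negative) from its unloaded height, in m: about 1 mm for each 5 N, so 12 N of tug reads about +0.0024.
- rack: Wooden rack, a block 70 (its x) x 225 (its y) x 30 mm high, origin at the centre of its underside; three holes of 26 mm along its y axis, 75 mm apart, hold the three mounts, in any order. Gripping across the rack's x axis keeps the fingers clear of the neighbours.
- square (a point): The square specimen mount (28 x 28 mm, 38 mm tall dark resin on the same kind of foot) in the rack, to be left alone. The point lies on its axis 23 mm above the resin's underside.
- low (a point): The low round specimen mount (34 mm in diameter, 14 mm tall dark resin on the same kind of foot) in the rack, to be left alone. The point lies on its axis 7 mm above the resin's underside.
- jar: Amber glass sample jar with white cap, 48 mm in diameter and 60 mm tall, standing beyond the work, to be left alone; origin at the centre of its underside.
- screwdriver: Small screwdriver with black handle, 170 mm long, lying on the table, to be left alone; origin at the middle underneath, x along it.
Not all that is in view belongs to the job. Of the things that look like the stand, the smallest one is meant. What is shaped like the part that bears mount but white or yellow is not meant.

How it is judged (in metres and radians):
On the way, in this order (a step that is already met when the one before it is completed fails the run):
1. the tall round mount is snapped fully home in the receptacle (z of mount in the frame of seat between 0.02 and 0.0255 m and horizontal distance between mount and seat below 0.005 m and angle between mount's own z axis and vertical below 0.12 rad), for 0.1 s.
2. it is tugged up with about 12 N (9 to 16 N; the receptacle lifts 1.8 to 3.2 mm) for half a second and stays in (value of joint receptacle between 0.0018 and 0.0032 m and z of mount in the frame of seat below 0.028 m and horizontal distance between mount and seat below 0.006 m), for 0.5 s.
At the end, for the whole second after the job is handed in: The tall round mount sits snapped in the receptacle, released, upright within 0.08 rad, its resin resting on the face within 2 mm and centred within 4 mm, and the receptacle is back at rest at its unloaded height (within about 1 mm) (z of mount in the frame of seat between 0.02 and 0.025 m and horizontal distance between mount and seat below 0.004 m and angle between mount's own z axis and vertical below 0.08 rad and value of joint receptacle between -0.0015 and 0.001 m and velocity of joint receptacle below 0.01 m/s); the robot touches nothing.
It fails at once if the receptacle is tugged up with more than 21 N (value of joint receptacle above 0.0042 m).
It fails at once if the receptacle is pushed down with more than 22 N (value of joint receptacle below -0.0045 m).
It fails at once if another mount is moved (distance of any of square, low from where it was at the start of the episode above 0.012 m).
It fails at once if the jar or the screwdriver is disturbed (distance of any of jar, screwdriver from where it was at the start of the episode above 0.02 m).
It also fails if it takes over 64 s, if anything falls off the work surface, if the arm or the gripper's body presses on something with over 40 N, if the wrist force passes 120 N, or if a joint passes its speed limit or range.

## Working session

There is one attempt and no reset: what is moved stays moved. The work goes in short steps, Python scripts to look and compute and a tool call to move; the robot and the scene stay as the last step left them, time stands still between calls to the robot, and variables do not carry over. Pictures are saved under pics/ and viewed, and the job is handed in when it is done.

Besides the shell and the picture viewer there is one more tool, called as name([rows], argument=value, ...), one row to a line, values as JSON. drive_tool: Moves the arm, as the interface text tells. Shifts and turns lie within -1 to 1; 1 stands for 0.15 m of shift or 60 degrees of turn. Its arguments: {"type":"object","properties":{"moves":{"type":"array"},"fingers":{"type":"number"}},"required":["moves"]}

```bash
mkdir -p pics; cat > h.py <<'E'
import numpy as np, cv2, pickle
from plant import sensors, vision, ticket, ctrl
def snap(n,f):
    s=vision.snapshot(n); cv2.imwrite(f'pics/{f}.png',s['pixels'][...,::-1]); pickle.dump(s,open(f'pics/{f}.pkl','wb')); return s
def load(f): return pickle.load(open(f'pics/{f}.pkl','rb'))
def px2z(s,u,v,z):
    R=np.array(s['R']);t=np.array(s['t']); d=R.T@np.array([(u-s['cx'])/s['fx'],(v-s['cy'])/s['fy'],1]); c=-R.T@t
    return c+d*(z-c[2])/d[2]
def proj(s,X):
    p=np.array(s['R'])@np.array(X)+np.array(s['t']); return s['fx']*p[0]/p[2]+s['cx'], s['fy']*p[1]/p[2]+s['cy']
def crop(f,u0,v0,u1,v1,k,out):
    im=cv2.imread(f'pics/{f}.png')[v0:v1,u0:u1]; cv2.imwrite(f'pics/{out}.png',cv2.resize(im,None,fx=k,fy=k,interpolation=cv2.INTER_CUBIC))
E
python3 - <<'E'
from h import *
for n in ['scene','top','wrist']:
    s=snap(n,n+'0'); print(n,s['fx'],np.round(-np.array(s['R']).T@np.array(s['t']),3),np.round(np.array(s['R'])[2],2))
print(sensors.get_obs(), ctrl.tcp_to_grasp)
E
```

```text
scene 407.5588958680545 [ 1.368 -0.336  0.751] [-0.75  0.24 -0.62]
top 440.40972247450105 [ 0.37  -0.067  0.982] [ 0.19 -0.   -0.98]
wrist 354.6152884007767 [ 0.086 -0.675  0.385] [ 0.29  0.07 -0.95]
{'clock': 0.15, 'joint_pos': array([-5.94116171e+01,  2.05818518e+01,  6.42726873e-01, -1.22023910e-02,
       -7.01357581e+01, -1.65058787e+01]), 'qvel': array([ 0.04885395, -0.23462098,  0.09836343,  0.05009386, -0.02896414,
        0.01266381]), 'tau': array([ 1.46170241e-04, -5.83275640e+01,  2.93294191e+01,  7.00119808e+00,
        8.81996850e-03, -1.29574087e-04]), 'tool_pos': array([ 0.16408573, -0.6543493 ,  0.22582377]), 'orientation': array([-1.79989723e+02, -7.50565333e-02,  1.04078344e+02]), 'force': array([0.02064854, 0.45691427, 0.53413125]), 'moment': array([-0.04355799,  0.01443468, -0.01725612]), 'opening': 0.08740816507627926} 0.0188
```

View pics/scene0.png

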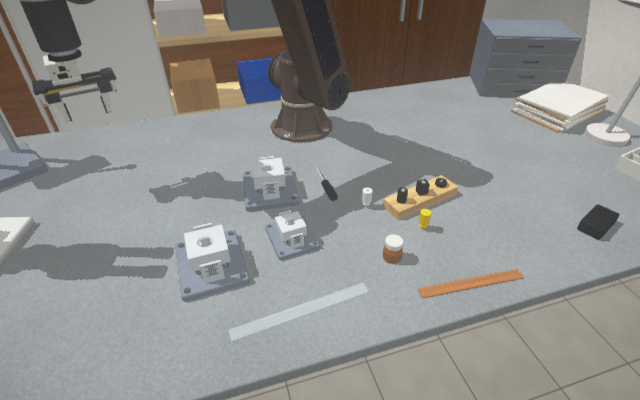

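View pics/top0.png

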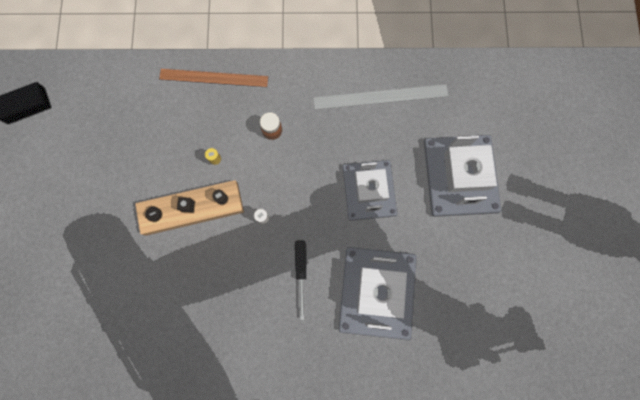

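View pics/wrist0.png

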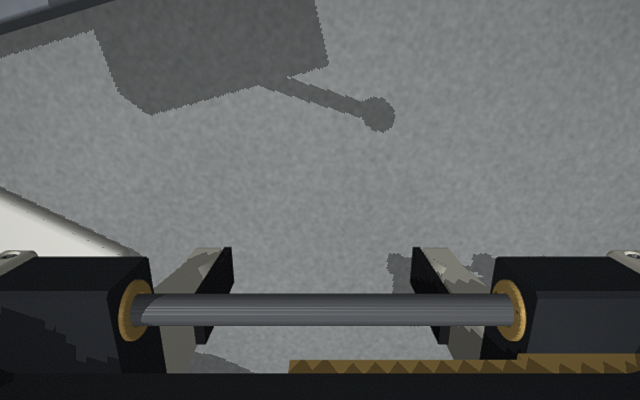

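Three stands appear in the top view, at about (370,188), (462,175) and (380,293). The one at (370,188) is the smallest. The mounts are at (153,213), (186,204) and (220,196). I'll enlarge both areas.

```bash
python3 - <<'E'
from h import *
crop('top0',130,170,270,240,5.7,'c1');crop('top0',330,150,410,230,7,'c2');crop('scene0',370,165,470,225,8,'c3');crop('scene0',255,200,330,260,8,'c4')
E
```

```text
(no output)
```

View pics/c1.png

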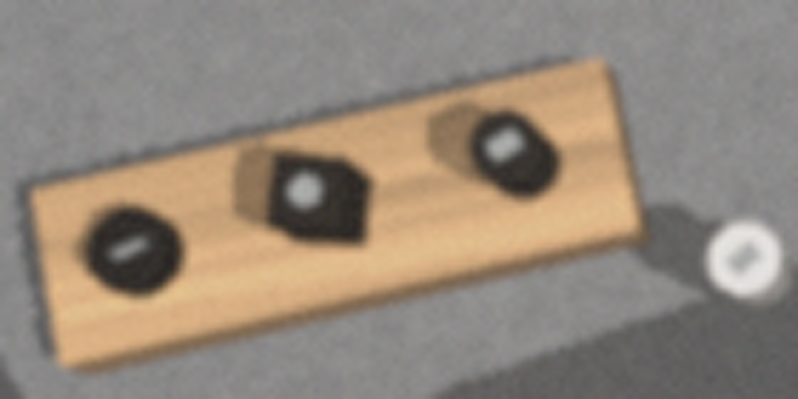

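View pics/c2.png

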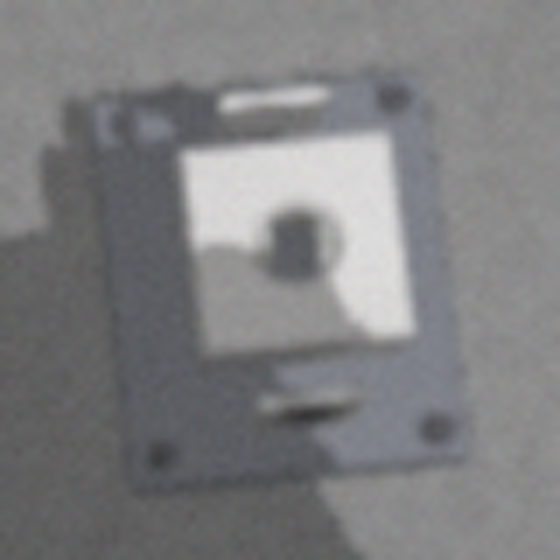

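View pics/c3.png

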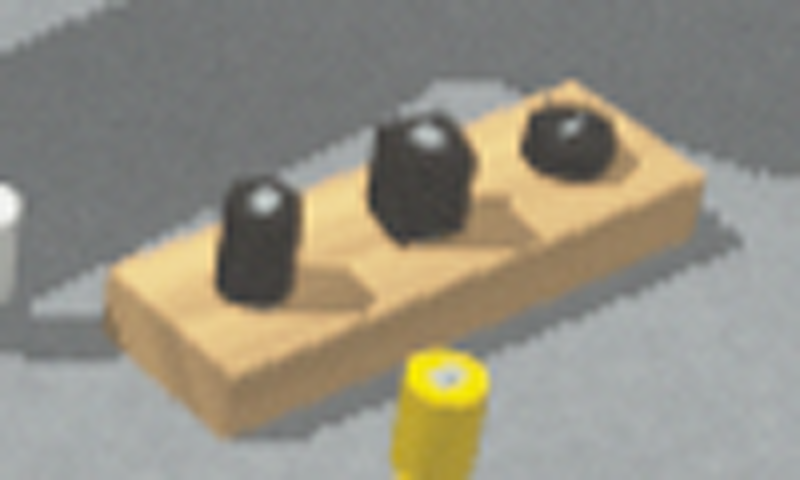

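View pics/c4.png

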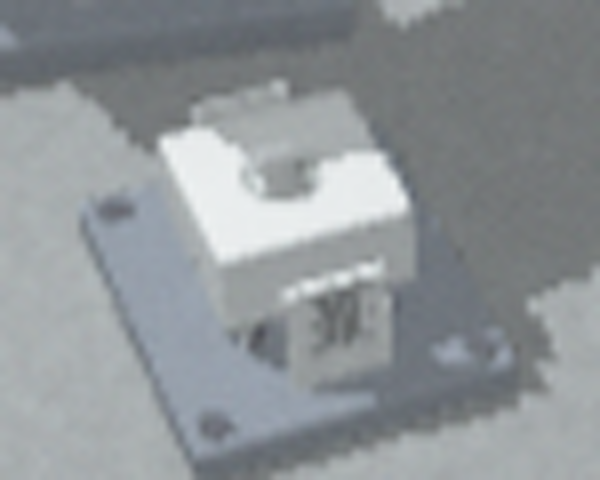

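The three mounts in the rack, in the top view, are the low disc at (153,213), the square one at (186,204) and the tall round one at (218,196). Only the last is round, 28 mm wide and tall, and the white and yellow cylinders are decoys. The stand I want is the smallest, at (372,185). Next I'll measure these.

```bash
python3 - <<'E'
from h import *
s=load('top0');c=load('scene0')
P=lambda k,u0,v0,u,v:(u0+u/k,v0+v/k)
rk=[px2z(s,*P(5.7,130,170,*q),.03) for q in [(28,188),(605,60),(643,238),(62,370)]]
print(np.round(rk,4)); r=np.mean(rk,0); print('ctr',r, [np.linalg.norm(rk[i]-rk[i-1]) for i in range(4)])
l=(rk[1]+rk[2]-rk[0]-rk[3])/2; l/=np.linalg.norm(l); print('rack y dir',l,np.degrees(np.arctan2(l[1],l[0])))
print('pred tall',r+.075*l,'patch',px2z(s,*P(5.7,130,170,504,146),.068))
print('scene patch',px2z(c,370+265/8,165+200/8,.068))
st=[px2z(s,*P(7,330,150,*q),.06) for q in [(182,153),(388,132),(415,333),(205,356)]]
print(np.round(st,4),[np.linalg.norm(st[i]-st[i-1]) for i in range(4)]);m=np.mean(st,0);print('seat',m,px2z(s,*P(7,330,150,303,243),.06))
l=(st[1]+st[2]-st[0]-st[3]);print(np.degrees(np.arctan2(l[1],l[0])))
st=[px2z(c,*P(8,255,200,*q),.06) for q in [(160,140),(345,92),(412,210),(222,262)]]
print('scene',np.mean(st,0),[np.linalg.norm(st[i]-st[i-1]) for i in range(4)], px2z(c,*P(8,255,200,282,175),.06))
# plates
print([px2z(s,*P(7,330,150,*q),.055) for q in [(273,99),(308,404)]])
E
```

```text
[[0.5578 0.3331 0.03  ]
 [0.6077 0.112  0.03  ]
 [0.5371 0.0952 0.03  ]
 [0.4871 0.3149 0.03  ]]
ctr [0.54742567 0.21381015 0.03      ] [np.float64(0.07300006683230047), np.float64(0.22667343197285675), np.float64(0.07255625121056668), np.float64(0.2252822117874487)]
rack y dir [ 0.22072494 -0.9753361   0.        ] -77.2483845152272
pred tall [0.56398004 0.14065995 0.03      ] patch [0.56540834 0.14142047 0.068     ]
scene patch [0.56666508 0.144135   0.068     ]
[[ 0.6183 -0.1524  0.06  ]
 [ 0.6247 -0.2163  0.06  ]
 [ 0.5611 -0.2224  0.06  ]
 [ 0.5542 -0.158   0.06  ]] [np.float64(0.06429327617031032), np.float64(0.06428316330641964), np.float64(0.06389611440531913), np.float64(0.06474955823668667)]
seat [ 0.58956625 -0.18725683  0.06      ] [ 0.58950602 -0.18894638  0.06      ]
-84.09123709655024
scene [ 0.59145309 -0.18507761  0.06      ] [np.float64(0.06320292272569439), np.float64(0.06345641549991261), np.float64(0.06311311230383088), np.float64(0.06279342188748484)] [ 0.59142263 -0.18602219  0.06      ]
[array([ 0.63689133, -0.18160839,  0.055     ]), array([ 0.54009221, -0.18964342,  0.055     ])]
```

```bash
cat >> h.py <<'E'
from scipy.spatial.transform import Rotation as Ro
def rel(p,yaw,o=None):
    o=o or sensors.get_obs(); R0=Ro.from_euler('xyz',o['orientation'],degrees=True); R1=Ro.from_euler('xyz',[180,0,yaw],degrees=True)
    d=R0.inv().apply(np.array(p)-o['tool_pos'])/.15; r=np.degrees((R0.inv()*R1).as_rotvec())/60
    print(round(o['clock'],2),'pos',np.round(o['tool_pos'],4),np.round(o['orientation'],2),'F',np.round(o['force'],2),'open',round(o['opening'],4)); print('shift',np.round(d,3),'rot',np.round(r,3)); return d,r
E
python3 -c "
from h import *
rel([.565,.142,.22],-167.25)"
```

```text
0.15 pos [ 0.1641 -0.6543  0.2258] [-1.7999e+02 -8.0000e-02  1.0408e+02] F [0.02 0.46 0.53] open 0.0874
shift [4.499 3.884 0.044] rot [ 1.000e-03 -1.000e-03 -1.478e+00]
```

drive_tool([
  [0.25, 0.25, 0, 0, 0, -0.1],
  [0.5, 0.5, 0, 0, 0, -0.2],
  [0.75, 0.75, 0, 0, 0, -0.3],
  [1, 1, 0, 0, 0, -0.4],
  [1, 1, 0, 0, 0, -0.5],
  [1, 1, 0, 0, 0, -0.5],
], fingers=0.2)

```text
clock: 0.75
tool_pos: [0.2743, -0.4707, 0.2265]
orientation: [179.9, -0.0, 134.4]
force: [0.2, -1.3, 0.1]
opening: 0.0535
```

```bash
python3 -c "
from h import *
rel([.565,.142,.22],-167.25)"
```

```text
0.75 pos [ 0.2743 -0.4707  0.2265] [ 1.7995e+02 -2.0000e-02  1.3438e+02] F [ 0.21 -1.32  0.14] open 0.0535
shift [1.564 4.242 0.048] rot [ 0.001  0.    -0.973]
```

drive_tool([
  [0.1, 0.3, 0, 0, 0, -0.1],
  [0.2, 0.6, 0, 0, 0, -0.2],
  [0.3, 0.9, 0, 0, 0, -0.3],
  [0.4, 1, 0, 0, 0, -0.4],
  [0.4, 1, 0, 0, 0, -0.5],
])

```text
clock: 1.25
tool_pos: [0.3396, -0.3215, 0.2268]
orientation: [179.9, 0.0, 164.6]
force: [0.1, -0.0, 0.0]
opening: 0.0522
```

```bash
python3 -c "
from h import *
rel([.565,.142,.22],-167.25)"
```

```text
1.25 pos [ 0.3396 -0.3215  0.2268] [1.7993e+02 3.0000e-02 1.6459e+02] F [ 0.1  -0.    0.03] open 0.0522
shift [-0.627  3.378  0.05 ] rot [ 0.001  0.001 -0.469]
```

drive_tool([
  [-0.1, 0.3, 0, 0, 0, -0.1],
  [-0.2, 0.6, 0, 0, 0, -0.2],
  [-0.25, 0.9, 0, 0, 0, -0.3],
  [-0.3, 1, 0, 0, 0, -0.4],
  [-0.3, 1, 0, 0, 0, -0.46],
])

```text
clock: 1.75
tool_pos: [0.4244, -0.1878, 0.2269]
orientation: [180.0, 0.1, -167.6]
force: [-0.5, 0.3, 0.3]
opening: 0.0523
```

```bash
python3 -c "
from h import *
rel([.565,.142,.20],-167.25)"
```

```text
1.75 pos [ 0.4244 -0.1878  0.2269] [ 1.7995e+02  5.0000e-02 -1.6760e+02] F [-0.47  0.28  0.27] open 0.0523
shift [-1.388  1.946  0.183] rot [ 0.001  0.001 -0.006]
```

drive_tool([
  [-0.2, 0.3, 0, 0, 0, 0],
  [-0.4, 0.6, 0, 0, 0, 0],
  [-0.6, 0.9, 0, 0, 0, 0],
  [-0.7, 1, 0, 0, 0, 0],
])

```text
clock: 2.15
tool_pos: [0.4957, -0.017, 0.2272]
orientation: [180.0, 0.1, -167.8]
force: [0.9, -0.4, 0.5]
opening: 0.053
```

drive_tool([
  [-0.2, 0.3, 0, 0, 0, 0],
  [-0.4, 0.5, 0.05, 0, 0, 0],
  [-0.6, 0.6, 0.1, 0, 0, 0],
  [-0.69, 0.6, 0.17, 0, 0, 0],
  [-0.69, 0.6, 0.17, 0, 0, 0],
])

```text
clock: 2.65
tool_pos: [0.5783, 0.0926, 0.1991]
orientation: [-180.0, -0.2, -167.9]
force: [-0.4, -0.6, -0.8]
opening: 0.0525
```

```bash
python3 -c "
from h import *
s=snap('wrist','w1')
rel([.565,.142,.20],-167.25)
print(proj(s,[.565,.142,.068]))"
```

```text
2.7 pos [0.5776 0.0919 0.2001] [ 1.8000e+02 -1.2000e-01 -1.6789e+02] F [-0.79 -0.73 -0.39] open 0.0523
shift [0.012 0.344 0.001] rot [ 0.    -0.002 -0.011]
(np.float64(324.8097466607834), np.float64(248.8184181060116))
```

View pics/w1.png

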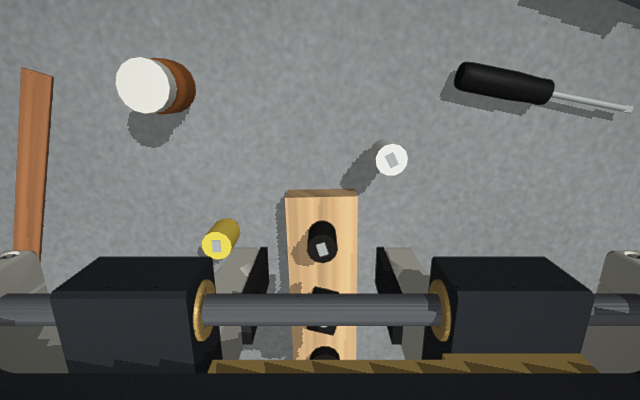

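The wrist view shows the rack centred between the fingers, with the tall round mount nearest the rack's end at about (322,247). I'll enlarge it.

```bash
python3 -c "
from h import *
crop('w1',280,210,370,290,8,'c5')"
```

```text
(no output)
```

View pics/c5.png

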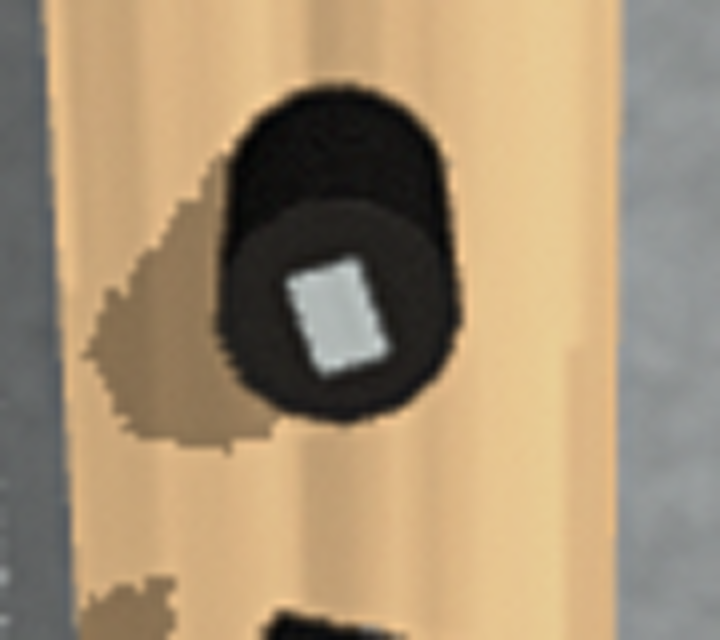

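```bash
python3 -c "
from h import *
s=load('w1'); a=px2z(s,322.5,249,.068);print(a, px2z(s,280+218/8,249,.068)-px2z(s,280+462/8,249,.068))
print('rack edges', px2z(s,280+58/8,249,.03),px2z(s,280+619/8,249,.03))
rel([a[0],a[1],.036],-167.25)"
```

```text
[0.56698011 0.14260353 0.068     ] [0.02664141 0.00568674 0.        ]
rack edges [0.59804025 0.16701485 0.03      ] [0.52877049 0.15222888 0.03      ]
2.7 pos [0.5776 0.0919 0.2001] [ 1.8000e+02 -1.2000e-01 -1.6789e+02] F [-0.79 -0.73 -0.39] open 0.0523
shift [-0.004  0.345  1.094] rot [ 0.    -0.002 -0.011]
```

drive_tool([
  [0, 0.2, 0.1, 0, 0, -0.01],
  [0, 0.345, 0.3, 0, 0, -0.01],
  [0, 0.345, 0.5, 0, 0, -0.01],
  [0, 0.345, 0.7, 0, 0, -0.01],
  [0, 0.345, 0.8, 0, 0, -0.01],
  [0, 0.345, 0.8, 0, 0, -0.01],
])

```text
clock: 3.3
tool_pos: [0.5648, 0.1404, 0.0785]
orientation: [-179.9, -0.3, -167.4]
force: [-0.0, 0.1, 0.2]
opening: 0.0527
```

```bash
python3 -c "
from h import *
s=snap('wrist','w2');snap('scene','s2')
crop('s2',340,100,500,220,5,'c6')
rel([.5665,.1425,.036],-167.25)"
```

```text
3.4 pos [0.5668 0.1416 0.0811] [-1.7999e+02 -8.0000e-02 -1.6737e+02] F [ 0.06 -0.27  1.03] open 0.0522
shift [0.    0.007 0.301] rot [-0.    -0.001 -0.002]
```

View pics/w2.png

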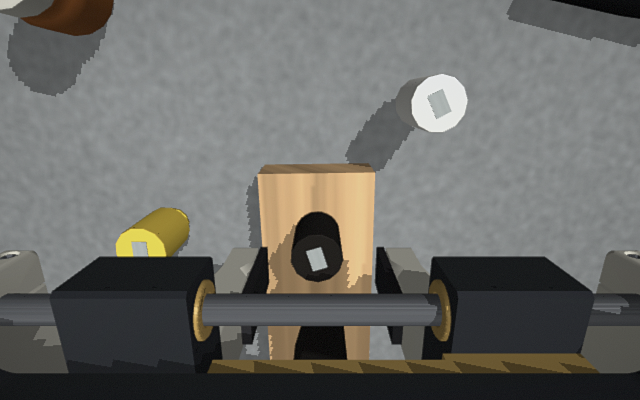

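View pics/c6.png

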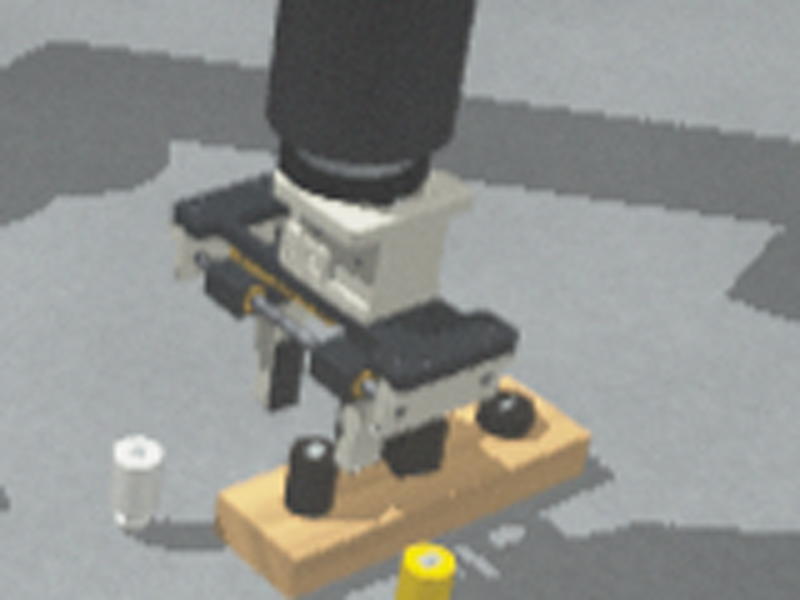

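```bash
python3 -c "
from h import *
s=load('w2'); print(px2z(s,318.5,257.5,.068), proj(s,[.5665,.1425,.068]))
crop('w2',270,200,370,290,8,'c7')"
```

```text
[0.56639082 0.14178495 0.068     ] (np.float64(318.0072071373476), np.float64(258.6656742513252))
```

View pics/c7.png

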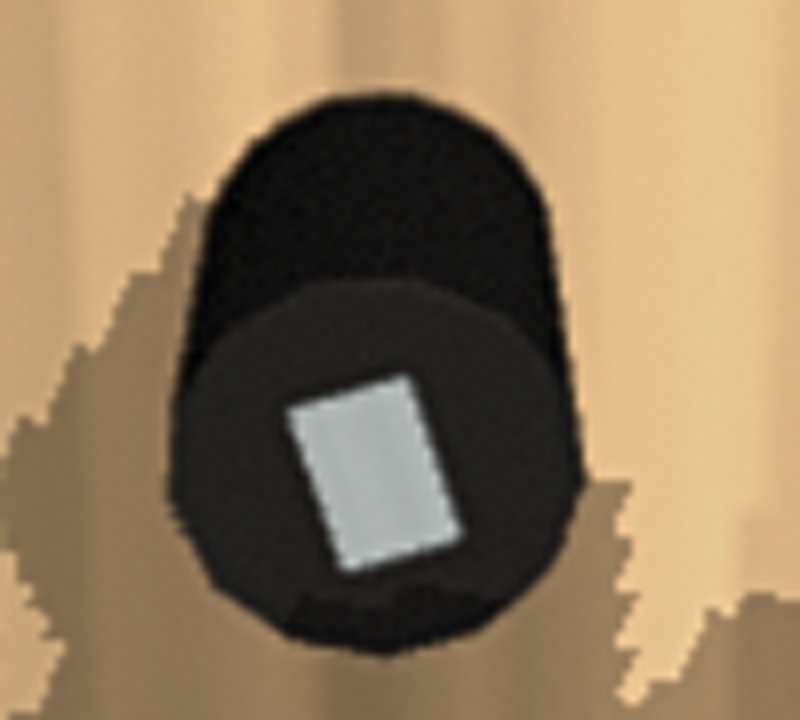

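drive_tool([
  [0, 0.007, 0.1, 0, 0, 0],
  [0, 0.007, 0.2, 0, 0, 0],
  [0, 0.007, 0.27, 0, 0, 0],
  [0, 0.007, 0.3, 0, 0, 0],
  [0, 0.007, 0.3, 0, 0, 0],
  [0, 0.007, 0.3, 0, 0, 0],
])

```text
clock: 4.0
tool_pos: [0.567, 0.1427, 0.0369]
orientation: [180.0, -0.0, -167.4]
force: [-0.7, 0.2, 0.3]
opening: 0.0527
```

drive_tool([
  [0, 0, 0, 0, 0, 0],
  [0, 0, 0, 0, 0, 0],
  [0, 0, 0, 0, 0, 0],
  [0, 0, 0, 0, 0, 0],
  [0, 0, 0, 0, 0, 0],
  [0, 0, 0, 0, 0, 0],
], fingers=-1)

```text
clock: 4.6
tool_pos: [0.5671, 0.1428, 0.0371]
orientation: [180.0, -0.0, -167.4]
force: [-0.9, 0.6, 1.7]
opening: 0.0274
```

```bash
python3 -c "
from h import *
s=snap('wrist','w3')
rel([.5665,.1425,.186],-167.25)"
```

```text
4.65 pos [0.5671 0.1428 0.0371] [ 1.8000e+02 -2.0000e-02 -1.6736e+02] F [-1.37 -0.23  2.81] open 0.0274
shift [ 0.005 -0.001 -0.993] rot [ 0.    -0.    -0.002]
```

View pics/w3.png

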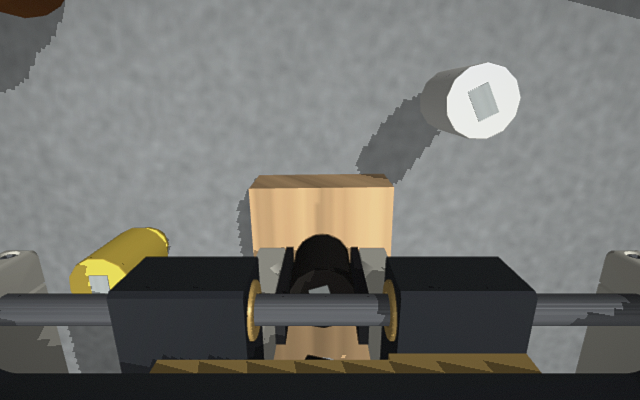

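The mount is held at 27.4 mm opening. The TCP is 7.1 mm above the resin's underside, so it should read about 0.067 at home. Lifting now.

drive_tool([
  [0, 0, -0.1, 0, 0, 0],
  [0, 0, -0.2, 0, 0, 0],
  [0, 0, -0.4, 0, 0, 0],
  [0, 0, -0.6, 0, 0, 0],
  [0, 0, -0.8, 0, 0, 0],
  [0, 0, -0.9, 0, 0, 0],
  [0, 0, -0.9, 0, 0, 0],
])

```text
clock: 5.35
tool_pos: [0.5683, 0.1434, 0.1745]
orientation: [179.9, 0.2, -167.3]
force: [0.3, -0.4, -0.9]
opening: 0.0275
```

```bash
python3 -c "
from h import *
snap('scene','s4'); crop('s4',340,80,500,220,5,'c8')
rel([.59,-.187,.17],-167.25)"
```

```text
5.4 pos [0.5673 0.143  0.1727] [ 1.7995e+02  7.0000e-02 -1.6737e+02] F [-0.22 -0.27 -1.34] open 0.0273
shift [ 0.334 -2.18   0.016] rot [ 0.001  0.001 -0.002]
```

View pics/c8.png

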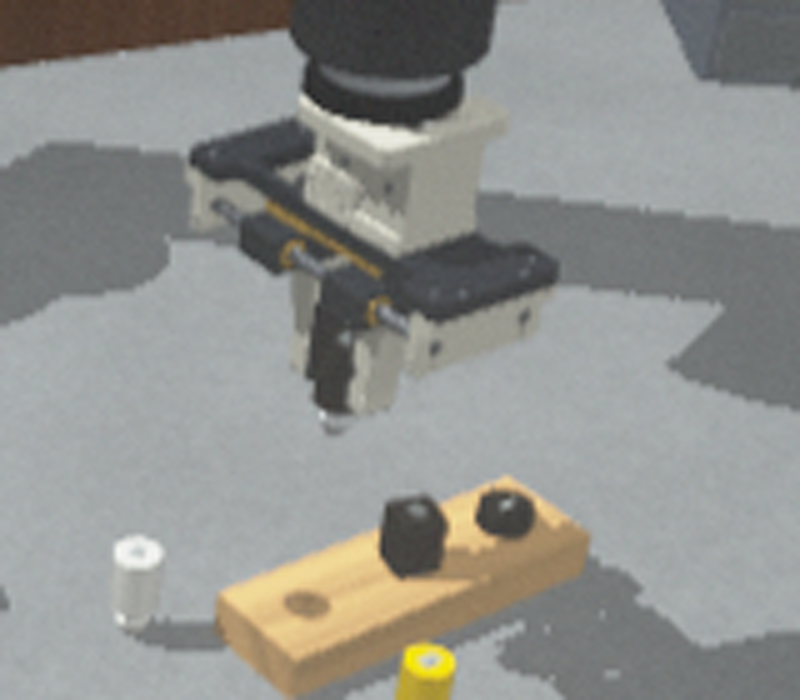

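drive_tool([
  [0.05, -0.2, 0, 0, 0, 0],
  [0.08, -0.4, 0, 0, 0, 0],
  [0.12, -0.7, 0, 0, 0, 0],
  [0.15, -0.9, 0, 0, 0, 0],
  [0.15, -1, 0, 0, 0, 0],
])

```text
clock: 5.9
tool_pos: [0.577, -0.0106, 0.1708]
orientation: [179.9, -0.1, -167.5]
force: [-1.2, 0.3, -1.0]
opening: 0.0272
```

drive_tool([
  [0.05, -0.2, 0, 0, 0, 0],
  [0.08, -0.4, 0, 0, 0, 0],
  [0.1, -0.55, 0, 0, 0, 0],
  [0.1, -0.6, 0, 0, 0, 0],
  [0.1, -0.6, 0, 0, 0, 0],
  [0.1, -0.6, 0, 0, 0, 0],
])

```text
clock: 6.5
tool_pos: [0.5817, -0.1011, 0.17]
orientation: [179.9, -0.1, -167.5]
force: [0.5, -0.3, -0.5]
opening: 0.0273
```

```bash
python3 -c "
from h import *
s=snap('wrist','w5')
rel([.59,-.187,.17],-167.25);print(proj(s,[.59,-.187,.06]))"
```

```text
6.55 pos [ 0.5818 -0.1008  0.1703] [ 1.7993e+02 -1.3000e-01 -1.6746e+02] F [-0.13 -0.12 -0.13] open 0.0275
shift [ 0.071 -0.573  0.001] rot [ 0.001 -0.002 -0.003]
(np.float64(336.308359863307), np.float64(86.93866039659166))
```

View pics/w5.png

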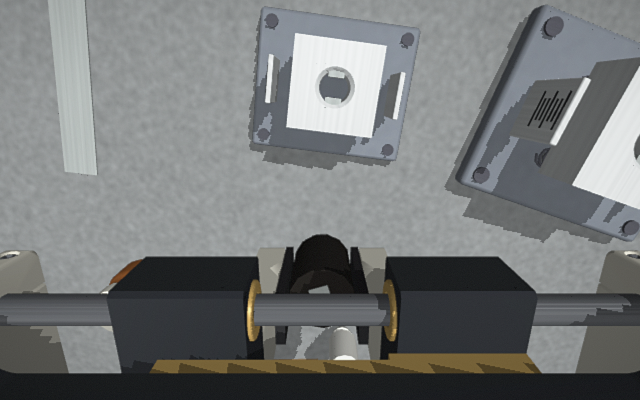

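The small stand is at the top centre, with its hole at about (336,87), which agrees with the prediction of (336,87). Next is an enlargement.

```bash
python3 -c "
from h import *
crop('w5',280,20,400,150,6,'c9')"
```

```text
(no output)
```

View pics/c9.png

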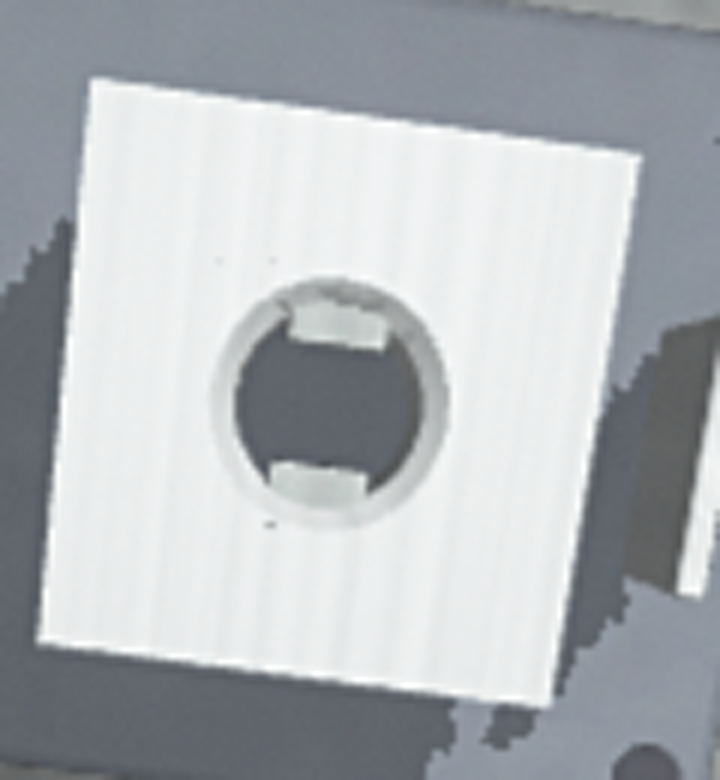

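```bash
python3 -c "
from h import *
s=load('w5')
q=[px2z(s,280+u/6,20+v/6,.06) for u,v in [(92,78),(641,157),(550,706),(38,642)]]
print(np.mean(q,0),[np.linalg.norm(q[i]-q[i-1]) for i in range(4)])
h=px2z(s,280+330/6,20+402/6,.06);print(h)
s=load('w2');print('mount w2',px2z(s,317.1,258.4,.068))
rel([h[0],h[1],.105],-167.4)"
```

```text
[ 0.59078186 -0.18628892  0.06      ] [np.float64(0.06429704152818576), np.float64(0.06426815540993835), np.float64(0.06377594030310343), np.float64(0.06439370135399593)]
[ 0.59091186 -0.1867556   0.06      ]
mount w2 [0.5669996  0.14245223 0.068     ]
6.55 pos [ 0.5818 -0.1008  0.1703] [ 1.7993e+02 -1.3000e-01 -1.6746e+02] F [-0.13 -0.12 -0.13] open 0.0275
shift [ 0.064 -0.573  0.435] rot [ 0.001 -0.002 -0.001]
```

drive_tool([
  [0.03, -0.15, 0, 0, -0.002, 0],
  [0.05, -0.3, 0, 0, -0.002, 0],
  [0.062, -0.45, 0, 0, -0.002, 0],
  [0.064, -0.571, 0.1, 0, -0.002, 0],
  [0.064, -0.571, 0.3, 0, -0.002, 0],
  [0.064, -0.571, 0.4, 0, -0.002, 0],
  [0.064, -0.571, 0.435, 0, -0.002, 0],
  [0.064, -0.571, 0.435, 0, -0.002, 0],
])

```text
clock: 7.35
tool_pos: [0.5907, -0.1857, 0.1044]
orientation: [179.9, -0.1, -167.4]
force: [0.2, -0.5, -0.5]
opening: 0.0274
```

```bash
python3 -c "
from h import *
s=snap('wrist','w6');snap('scene','s6');t=snap('top','t6');crop('s6',240,140,340,240,6,'c10');crop('w6',230,150,420,350,4,'c11')
rel([.5908,-.1865,.09],-167.4)"
```

```text
7.5 pos [ 0.5917 -0.186   0.1062] [ 1.7996e+02  9.0000e-02 -1.6740e+02] F [-0.04 -0.28 -0.63] open 0.0277
shift [ 0.007 -0.002  0.108] rot [ 0.001  0.002 -0.   ]
```

View pics/c10.png

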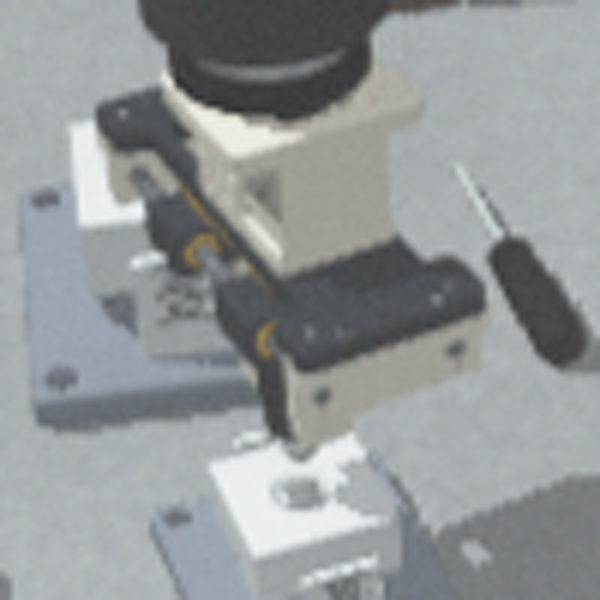

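View pics/c11.png

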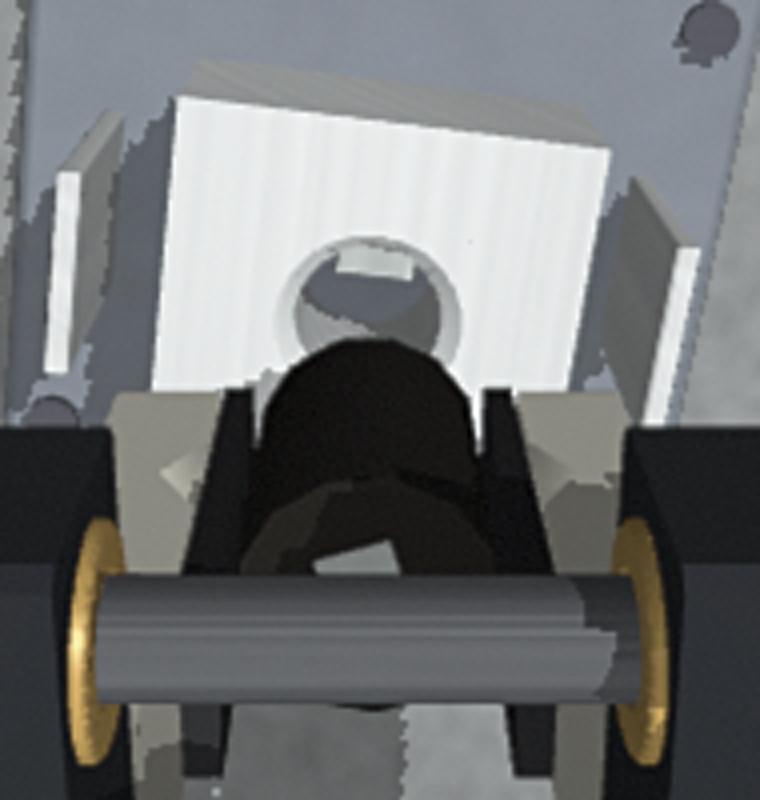

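drive_tool([
  [0.006, -0.002, 0.04, 0, 0, 0],
  [0.006, -0.003, 0.08, 0, 0, 0],
  [0.006, -0.003, 0.12, 0, 0, 0],
  [0.006, -0.003, 0.15, 0, 0, 0],
  [0.006, -0.003, 0.15, 0, 0, 0],
  [0.006, -0.003, 0.15, 0, 0, 0],
])

```text
clock: 8.1
tool_pos: [0.5909, -0.1867, 0.0834]
orientation: [180.0, 0.1, -167.4]
force: [0.5, -0.2, -0.6]
opening: 0.0271
```

```bash
python3 -c "
from h import *
rel([.5908,-.1865,.0671],-167.4)
s=snap('wrist','w7');crop('w7',230,150,420,350,4,'c12')
s=snap('scene','s7');crop('s7',240,140,340,240,6,'c13')"
```

```text
8.1 pos [ 0.5909 -0.1867  0.0834] [ 1.7996e+02  7.0000e-02 -1.6740e+02] F [ 0.5  -0.22 -0.63] open 0.0271
shift [0.001 0.002 0.109] rot [ 0.001  0.001 -0.   ]
```

View pics/c12.png

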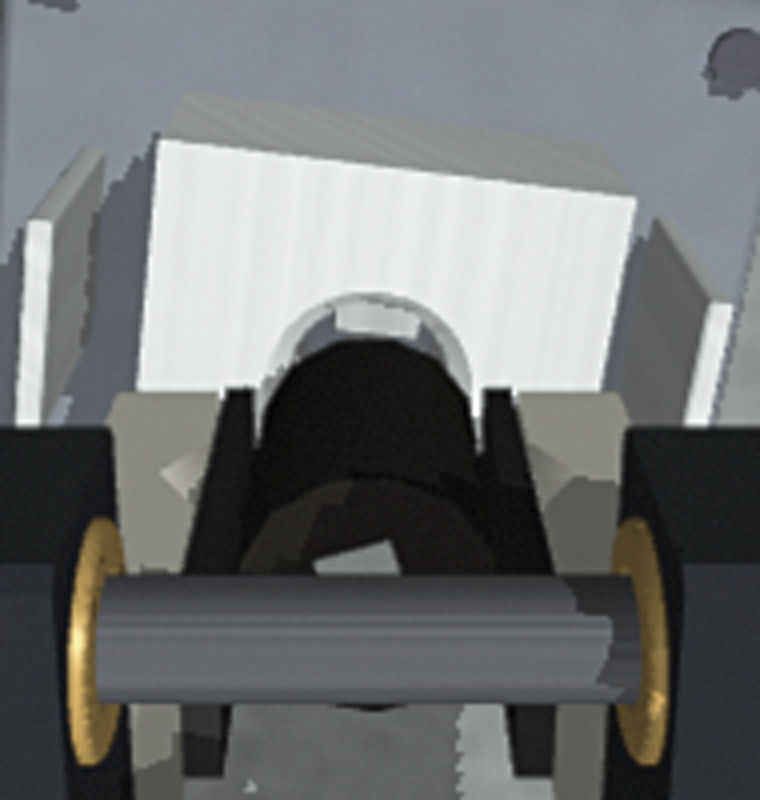

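View pics/c13.png

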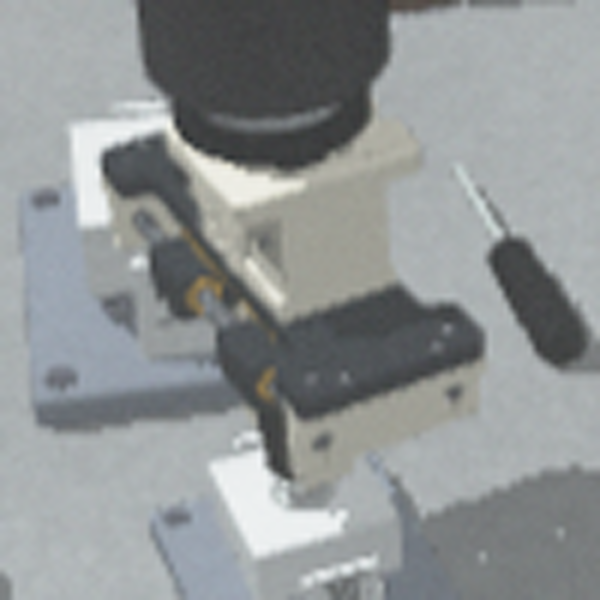

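Aligned, with no contact yet. I'll push down in short steps and watch the force.

drive_tool([
  [0, 0, 0.01, 0, 0, 0],
  [0, 0, 0.02, 0, 0, 0],
  [0, 0, 0.03, 0, 0, 0],
  [0, 0, 0.04, 0, 0, 0],
  [0, 0, 0.04, 0, 0, 0],
])

```text
clock: 8.7
tool_pos: [0.5915, -0.1865, 0.078]
orientation: [180.0, 0.1, -167.4]
force: [-0.5, 3.3, 2.5]
opening: 0.0274
```

drive_tool([
  [0, 0, 0.005, 0, 0, 0],
  [0, 0, 0.01, 0, 0, 0],
  [0, 0, 0.015, 0, 0, 0],
  [0, 0, 0.015, 0, 0, 0],
])

```text
clock: 9.1
tool_pos: [0.5918, -0.1866, 0.0761]
orientation: [180.0, 0.2, -167.4]
force: [-1.1, 2.0, 4.7]
opening: 0.0274
```

drive_tool([
  [0, 0.003, 0.006, 0, 0, 0],
  [0.002, 0.003, 0.012, 0, 0, 0],
  [0.002, 0.003, 0.018, 0, 0, 0],
  [0.002, 0.003, 0.018, 0, 0, 0],
])

```text
clock: 9.5
tool_pos: [0.5921, -0.1866, 0.0744]
orientation: [-179.9, 0.3, -167.3]
force: [-1.8, 1.3, 8.7]
opening: 0.0271
```

drive_tool([
  [0.006, 0, 0.006, 0, -0.003, 0],
  [0.006, 0, 0.012, 0, -0.003, 0],
  [0.006, 0, 0.018, 0, -0.003, 0],
  [0.006, 0, 0.018, 0, -0.003, 0],
])

```text
clock: 9.9
tool_pos: [0.5921, -0.187, 0.073]
orientation: [-179.9, 0.5, -167.3]
force: [-1.9, 3.1, 10.5]
opening: 0.0275
```

```bash
python3 -c "
from h import *
rel([.5908,-.1865,.0671],-167.4)"
```

```text
9.9 pos [ 0.5921 -0.187   0.073 ] [-179.89    0.53 -167.32] F [-1.86  3.14 10.54] open 0.0275
shift [0.008 0.005 0.039] rot [-0.002  0.009  0.001]
```

drive_tool([
  [0.006, 0.003, 0.006, 0, 0.009, 0],
  [0.006, 0.003, 0.012, 0, 0.009, 0],
  [0.006, 0.003, 0.016, 0, 0.009, 0],
  [0.006, 0.003, 0.016, 0, 0.009, 0],
])

```text
clock: 10.3
tool_pos: [0.5922, -0.1869, 0.0721]
orientation: [-179.8, 0.1, -167.3]
force: [-3.2, 2.7, 11.3]
opening: 0.0275
```

drive_tool([
  [0.008, 0.003, 0.006, -0.003, 0.003, 0],
  [0.008, 0.003, 0.012, -0.003, 0.003, 0],
  [0.008, 0.003, 0.016, -0.003, 0.003, 0],
  [0.008, 0.003, 0.016, -0.003, 0.003, 0],
])

```text
clock: 10.7
tool_pos: [0.5922, -0.187, 0.0716]
orientation: [-179.9, 0.1, -167.2]
force: [-2.0, 3.6, 14.3]
opening: 0.0274
```

```bash
python3 -c "
from h import *
rel([.5908,-.1865,.0671],-167.4)
s=snap('wrist','w8');crop('w8',230,150,420,350,4,'c14')"
```

```text
10.7 pos [ 0.5922 -0.187   0.0716] [-1.7992e+02  9.0000e-02 -1.6723e+02] F [-2.03  3.64 14.33] open 0.0274
shift [0.009 0.005 0.03 ] rot [-0.001  0.001  0.003]
```

View pics/c14.png

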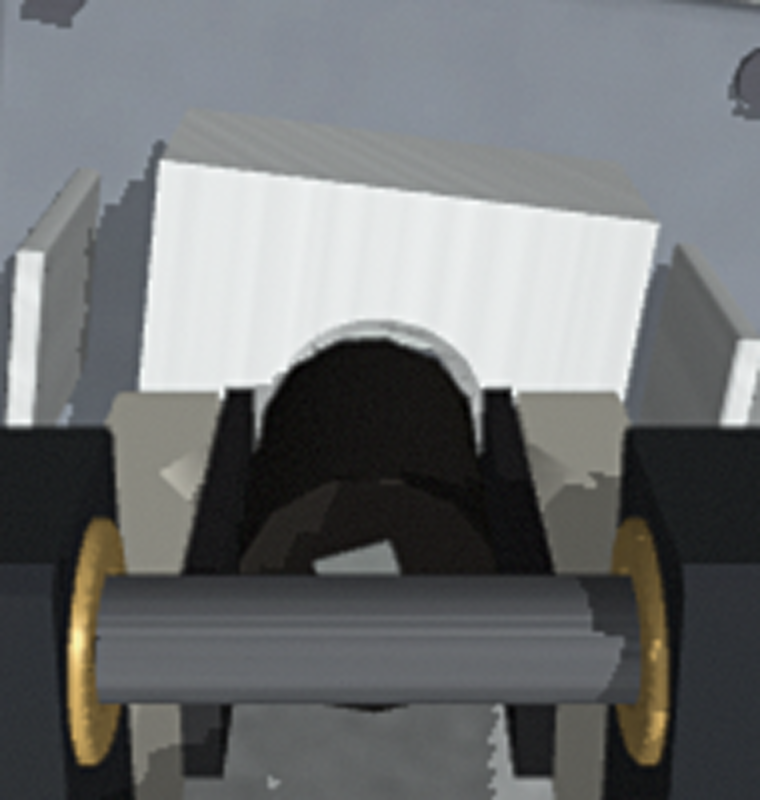

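drive_tool([
  [0.008, 0.004, -0.01, 0, 0, 0],
  [0.008, 0.004, -0.01, 0, 0, 0],
  [0.008, 0.004, -0.01, 0, 0, 0],
  [0.008, 0.004, -0.01, 0, 0, 0],
])

```text
clock: 11.15
tool_pos: [0.592, -0.1868, 0.0736]
orientation: [-179.9, 0.2, -167.2]
force: [1.7, 0.9, 5.6]
opening: 0.0272
```

```bash
python3 -c "
from h import *
rel([.5908,-.1865,.0671],-167.4)
s=load('w8');a=load('w7')
print(np.round([px2z(a,230+u/4,150+v/4,.06) for u,v in [(158,138),(636,197)]],4))
for z in (.06,.0575,.055): print(z,np.round([px2z(s,230+u/4,150+v/4,z) for u,v in [(160,158),(660,222)]],4))"
```

```text
11.15 pos [ 0.592  -0.1868  0.0736] [-179.88    0.19 -167.21] F [1.74 0.94 5.62] open 0.0272
shift [0.008 0.004 0.043] rot [-0.002  0.003  0.003]
[[ 0.6259 -0.2151  0.06  ]
 [ 0.5618 -0.221   0.06  ]]
0.06 [[ 0.6255 -0.2161  0.06  ]
 [ 0.5624 -0.2218  0.06  ]]
0.0575 [[ 0.6257 -0.2153  0.0575]
 [ 0.5617 -0.2212  0.0575]]
0.055 [[ 0.6259 -0.2146  0.055 ]
 [ 0.561  -0.2205  0.055 ]]
```

drive_tool([
  [0.005, 0.003, 0.008, -0.002, 0.003, 0],
  [0.005, 0.003, 0.016, -0.002, 0.003, 0],
  [0.005, 0.003, 0.022, -0.002, 0.003, 0],
  [0.005, 0.003, 0.026, -0.002, 0.003, 0],
  [0.005, 0.003, 0.028, -0.002, 0.003, 0],
  [0.005, 0.003, 0.028, -0.002, 0.003, 0],
])

```text
clock: 11.75
tool_pos: [0.5902, -0.1866, 0.0684]
orientation: [180.0, -0.1, -167.2]
force: [-0.0, 0.4, -0.3]
opening: 0.0279
```

The force fell to zero at TCP z = 0.0684, so it has snapped through. I'll press lightly to seat the resin on the face.

drive_tool([
  [0, 0, 0.004, 0, 0, 0],
  [0, 0, 0.008, 0, 0, 0],
  [0, 0, 0.012, 0, 0, 0],
  [0, 0, 0.012, 0, 0, 0],
  [0, 0, 0.012, 0, 0, 0],
])

```text
clock: 12.25
tool_pos: [0.5902, -0.1866, 0.0667]
orientation: [180.0, -0.1, -167.2]
force: [-1.9, -0.7, 1.6]
opening: 0.0274
```

```bash
python3 -c "
from h import *
rel([.5908,-.1865,.0671],-167.4)
s=snap('wrist','w9');crop('w9',230,150,420,350,4,'c15')"
```

```text
12.25 pos [ 0.5902 -0.1866  0.0667] [ 1.7997e+02 -1.1000e-01 -1.6723e+02] F [-1.93 -0.7   1.6 ] open 0.0274
shift [-0.004 -0.    -0.002] rot [ 0.    -0.002  0.003]
```

View pics/c15.png

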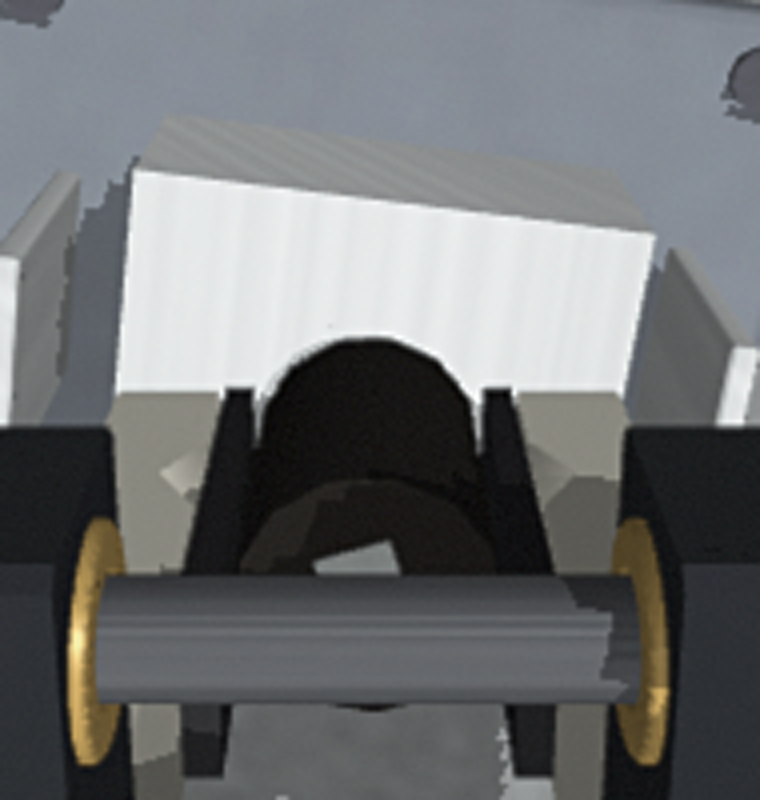

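The resin is flush on the face. Now I'll tug upward gradually.

drive_tool([
  [0, 0, -0.008, 0, 0, 0],
  [0, 0, -0.016, 0, 0, 0],
  [0, 0, -0.022, 0, 0, 0],
  [0, 0, -0.022, 0, 0, 0],
])

```text
clock: 12.7
tool_pos: [0.5904, -0.1865, 0.0697]
orientation: [180.0, -0.1, -167.2]
force: [1.1, -0.4, -5.9]
opening: 0.0273
```

drive_tool([
  [0, 0, -0.005, 0, 0, 0],
  [0, 0, -0.009, 0, 0, 0],
  [0, 0, -0.012, 0, 0, 0],
  [0, 0, -0.012, 0, 0, 0],
])

```text
clock: 13.1
tool_pos: [0.5903, -0.1864, 0.071]
orientation: [179.9, -0.1, -167.2]
force: [3.5, -1.1, -11.7]
opening: 0.0277
```

drive_tool([
  [0, 0, -0.005, 0, 0, 0],
  [0, 0, -0.005, 0, 0, 0],
  [0, 0, -0.005, 0, 0, 0],
])

```text
clock: 13.4
tool_pos: [0.5902, -0.1864, 0.0714]
orientation: [179.9, -0.1, -167.3]
force: [4.5, -2.9, -13.2]
opening: 0.0277
```

```bash
python3 -c "
from h import *
rel([.5908,-.1865,.0671],-167.4)
s=snap('wrist','w10');crop('w10',230,150,420,350,4,'c16')
for i in range(3):
  vision.snapshot('top');rel([.5908,-.1865,.0671],-167.4)
"
```

```text
13.4 pos [ 0.5902 -0.1864  0.0714] [ 1.7994e+02 -1.1000e-01 -1.6726e+02] F [  4.5   -2.87 -13.24] open 0.0277
shift [-0.004 -0.001  0.029] rot [ 0.001 -0.002  0.002]
13.5 pos [ 0.5903 -0.1864  0.0715] [ 1.7994e+02 -1.1000e-01 -1.6726e+02] F [  3.87  -1.44 -13.85] open 0.0273
shift [-0.003 -0.001  0.029] rot [ 0.001 -0.002  0.002]
13.55 pos [ 0.5903 -0.1864  0.0715] [ 1.7994e+02 -1.1000e-01 -1.6726e+02] F [  3.86  -1.62 -14.31] open 0.0277
shift [-0.004 -0.001  0.029] rot [ 0.001 -0.002  0.002]
13.6 pos [ 0.5903 -0.1864  0.0716] [ 1.7994e+02 -1.1000e-01 -1.6725e+02] F [  3.25  -0.96 -14.37] open 0.0271
shift [-0.003 -0.001  0.03 ] rot [ 0.001 -0.002  0.002]
```

View pics/c16.png

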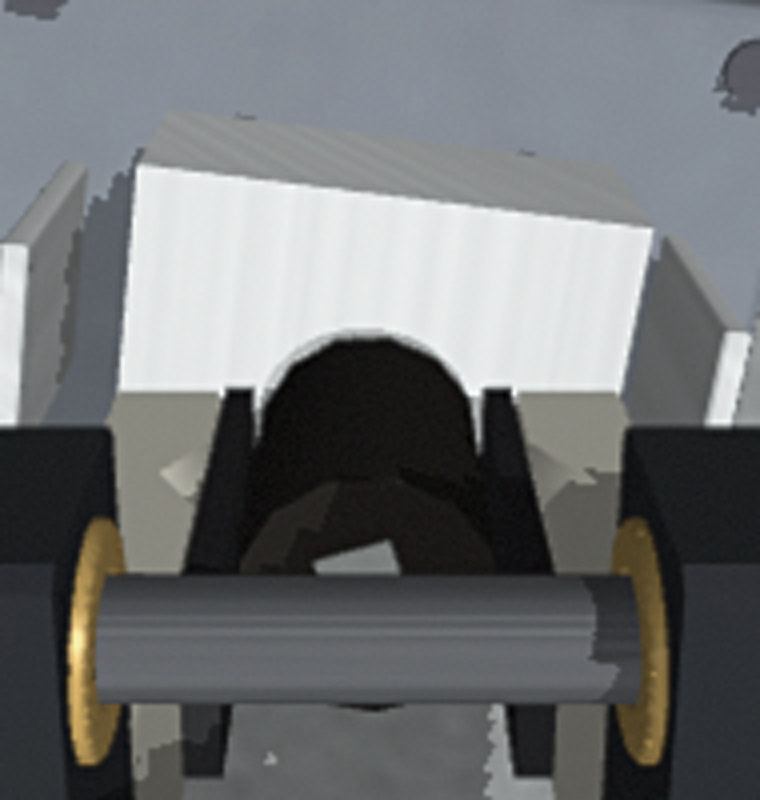

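It's holding at about 13 N with only the free play visible. I'll ease off slightly and hold nearer 12 N.

drive_tool([
  [0, 0, 0.001, 0, 0, 0],
  [0, 0, 0.001, 0, 0, 0],
  [0, 0, 0.001, 0, 0, 0],
])

```text
clock: 13.9
tool_pos: [0.5903, -0.1864, 0.0714]
orientation: [179.9, -0.1, -167.2]
force: [3.8, -2.2, -12.6]
opening: 0.0272
```

drive_tool([
  [0, 0, -0.002, 0, 0, 0],
  [0, 0, -0.002, 0, 0, 0],
  [0, 0, -0.002, 0, 0, 0],
  [0, 0, -0.002, 0, 0, 0],
])

```text
clock: 14.3
tool_pos: [0.5903, -0.1864, 0.0717]
orientation: [179.9, -0.1, -167.3]
force: [4.1, -1.7, -14.2]
opening: 0.0274
```

drive_tool([
  [0, 0, 0.004, 0, 0, 0],
  [0, 0, 0.004, 0, 0, 0],
  [0, 0, 0.004, 0, 0, 0],
  [0, 0, 0.004, 0, 0, 0],
])

```text
clock: 14.7
tool_pos: [0.5903, -0.1864, 0.0712]
orientation: [179.9, -0.1, -167.3]
force: [3.9, -1.5, -12.5]
opening: 0.0277
```

drive_tool([
  [0, 0, -0.001, 0, 0, 0],
  [0, 0, -0.001, 0, 0, 0],
  [0, 0, -0.001, 0, 0, 0],
  [0, 0, -0.001, 0, 0, 0],
  [0, 0, -0.001, 0, 0, 0],
  [0, 0, -0.001, 0, 0, 0],
  [0, 0, -0.001, 0, 0, 0],
])

```text
clock: 15.4
tool_pos: [0.5903, -0.1864, 0.0713]
orientation: [179.9, -0.1, -167.3]
force: [3.7, -1.8, -12.9]
opening: 0.0272
```

It held about 12 N for over a second. Now I'll settle it back down, gently.

drive_tool([
  [0, 0, 0.006, 0, 0, 0],
  [0, 0, 0.012, 0, 0, 0],
  [0, 0, 0.018, 0, 0, 0],
  [0, 0, 0.024, 0, 0, 0],
  [0, 0, 0.03, 0, 0, 0],
  [0, 0, 0.03, 0, 0, 0],
  [0, 0, 0.03, 0, 0, 0],
])

```text
clock: 16.1
tool_pos: [0.5903, -0.1864, 0.0671]
orientation: [180.0, -0.1, -167.2]
force: [0.4, -0.4, -1.2]
opening: 0.0276
```

```bash
python3 -c "
from h import *
rel([.5908,-.1865,.0671],-167.4)"
```

```text
16.1 pos [ 0.5903 -0.1864  0.0671] [ 1.7995e+02 -9.0000e-02 -1.6725e+02] F [ 0.39 -0.42 -1.19] open 0.0276
shift [-0.003 -0.001  0.   ] rot [ 0.001 -0.002  0.003]
```

drive_tool([
  [0, 0, 0.004, 0, 0, 0],
  [0, 0, 0.004, 0, 0, 0],
  [0, 0, 0.004, 0, 0, 0],
])

```text
clock: 16.4
tool_pos: [0.5903, -0.1865, 0.0667]
orientation: [180.0, -0.1, -167.2]
force: [-0.2, -1.1, 1.4]
opening: 0.0272
```

drive_tool([
  [0, 0, 0, 0, 0, 0],
  [0, 0, 0, 0, 0, 0],
  [0, 0, 0, 0, 0, 0],
  [0, 0, 0, 0, 0, 0],
  [0, 0, 0, 0, 0, 0],
], fingers=0.2)

```text
clock: 16.9
tool_pos: [0.5903, -0.1864, 0.0667]
orientation: [180.0, -0.1, -167.2]
force: [-0.3, 0.7, -0.3]
opening: 0.052
```

```bash
python3 -c "
from h import *
rel([.5908,-.1865,.0671],-167.4)
s=snap('wrist','w11');crop('w11',230,150,420,350,4,'c17')"
```

```text
16.9 pos [ 0.5903 -0.1864  0.0667] [ 1.7996e+02 -9.0000e-02 -1.6724e+02] F [-0.26  0.75 -0.29] open 0.052
shift [-0.003 -0.001 -0.003] rot [ 0.001 -0.002  0.003]
```

View pics/c17.png

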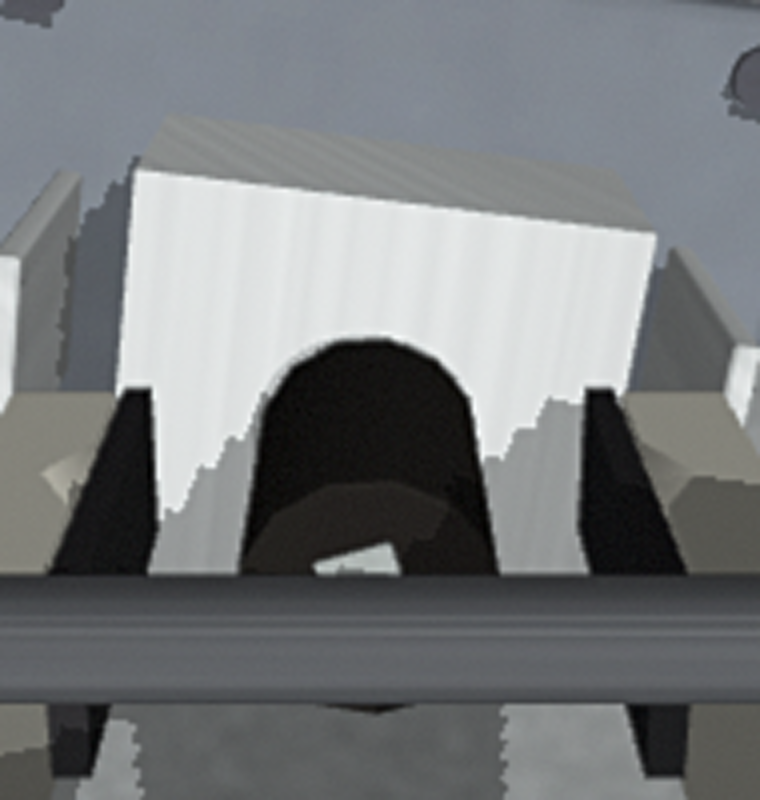

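Released and seated. Retracting straight up.

drive_tool([
  [0, 0, -0.1, 0, 0, 0],
  [0, 0, -0.25, 0, 0, 0],
  [0, 0, -0.45, 0, 0, 0],
  [0, 0, -0.7, 0, 0, 0],
  [0, 0, -0.8, 0, 0, 0],
  [0, 0, -0.8, 0, 0, 0],
])

```text
clock: 17.55
tool_pos: [0.5921, -0.1868, 0.1899]
orientation: [-179.9, 0.2, -167.2]
force: [1.0, 0.5, 0.4]
opening: 0.0523
```

drive_tool([
  [0, 0.2, 0, 0, 0, 0],
  [0, 0.4, 0, 0, 0, 0],
  [0, 0.6, 0, 0, 0, 0],
  [0, 0.6, 0, 0, 0, 0],
  [0, 0.6, 0, 0, 0, 0],
])

```text
clock: 18.05
tool_pos: [0.5719, -0.0984, 0.1892]
orientation: [-180.0, 0.2, -167.1]
force: [-0.5, -0.5, 0.5]
opening: 0.0525
```

```bash
python3 -c "
from h import *
rel([.5908,-.1865,.0671],-167.4)
s=snap('wrist','w12');crop('w12',240,0,440,160,4,'c18')
snap('scene','s12');print(proj(s,[.5908,-.1865,.098]))"
```

```text
18.05 pos [ 0.5719 -0.0984  0.1892] [-1.7995e+02  1.6000e-01 -1.6714e+02] F [-0.47 -0.5   0.5 ] open 0.0525
shift [ 0.01  -0.6    0.815] rot [-0.001  0.003  0.004]
(np.float64(324.222200052477), np.float64(79.87843406209383))
```

View pics/c18.png

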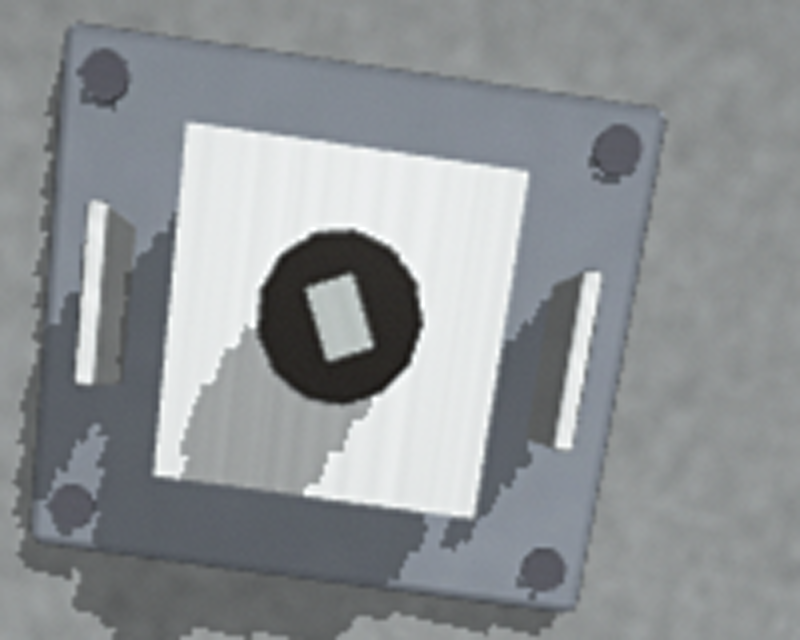

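View pics/s12.png

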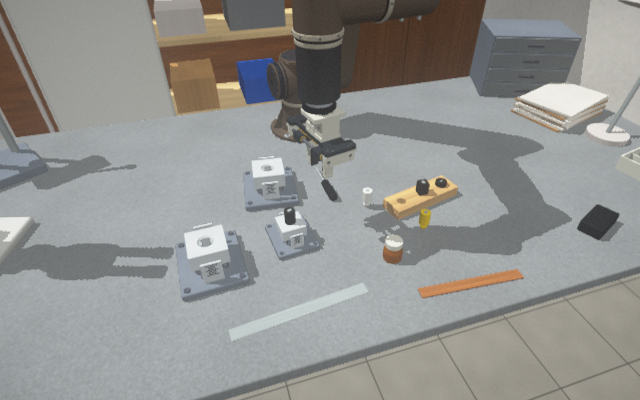

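The mount's top disc is at (325,79) against (324.2,79.9) predicted for a centred, seated mount. That is well within 1 mm, and it is upright. The other objects look unmoved.

```bash
python3 -c "
from h import *
print(ticket.close_job())"
```

```text
the job is handed in; nothing more can be done
None
```

The tall round mount is snapped into the smallest pull-check stand, has passed its tug test, and is released. The job was handed in at about 18 s of the 64 s allowed, and no verdict was reported.

- **Snap:** The push peaked at about 14–15 N in my readings, then the force fell to zero as the barb went through. I then pressed lightly until the resin sat flush on the face.
- **Tug:** I held it at 11–13.5 N, corrected for the mount's weight, for about 2 s, with the last second near 12 N. It stayed in, with only the free play showing.
- **Disagreement:** At the tug's peak the lift was 2.7 mm judged by force but about 3.1 mm judged by tool height, close to the 3.2 mm limit. I eased back to about 2.4–2.7 mm and held there for the last second.
- **Pushing in:** The arm gave sideways by about 1 mm under load. I had to back off and re-centre before the snap went through.
- **Final state:** The last wrist picture shows the mount upright and flush, its centre within about 0.5 mm of the hole, with the gripper clear. The other mounts, the jar and the screwdriver looked unmoved in the scene view; I did not measure them again.

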